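# Put the green sweets stamp away in its sliding-cover case

### The arm

A 6-joint arm with a two-finger parallel gripper is mounted at the origin on the work surface. World frame = base frame: x ahead of the robot, y to its left, z up, the work surface at z = 0. Lengths are in mm, angles in rad, forces in N, time in s.
With the tool pointing down it reaches from about 275 to 725 mm from the base axis. Payload 5.6 kg.
Tool frame: the origin (TCP) lies midway between the tips of the shut fingers; the grasp point (between the pads) lies 19 mm behind it (r.hold_point_z is the distance from the TCP to the grasp point, in mm); z points along the fingers, x is the direction in which the jaws open and shut, and the axes are right-handed (so a half turn about z gives the same grasp; the last joint's range is limited). The gripper opens to 85 mm and grips with 20 to 120 N. Pads are 22 mm wide; open, the fingers measure 114 mm over their backs; the gripper's body (76 mm by 85 mm) begins 54 mm behind the grasp point. The pads swing forward as they close: fully open they stand 13 mm farther back than shut.
Start: joints at [-0.96, 0.255, 0.108, 0, -1.424, -0.285], TCP at [176.056, -521.054, 231.283] pointing down, gripper open.
Joint ranges: [-2.95, 2.95], [-1.21, 1.97], [-1.09, 1.5], [-2.87, 1.71], [-2.94, -0.07], [-3.05, 3.05]. Speed limits (rad/s): [2.57, 2.57, 3.14, 3.14, 3.14, 3.14].

### API

Orientations are given as a unit quaternion [x, y, z, w].
In Python, from workcell import r, get_image, get_calibration gives the robot as it stands. The module is installed in compiled form; this text tells all that it offers.
- The arm moves only by the tool step_arm, never from a script. Its argument "plan" is a list of rows, each a list of 3 entries, a list of its own where there are three numbers: the shift along the world's x, y, z in m, then the turn, a rotation vector about the world's x, y, z in degrees, then the finger opening in m, from 0 to 0.0854. In form: [[[x, y, z], [wx, wy, wz], gripper], ...]. A call has exactly 10 rows; each row shifts and turns the commanded pose from where the row before left it; what a row does not reach is not made up. A row lasts 1/12 s, in which the tool goes at most 41.7 mm and 7.16 degrees, less where a joint would pass 70% of its speed; a pose out of reach is approached as far as the arm can. A call with a gripper value outside its range is refused whole. The fingers move at their own pace and stop on an object; "force" is the grip in N (left out, the last holds). Time passes only in rows, so rows that do not move let the fingers close, or fill a call up. It gives the time, the measured TCP pose, the force and the opening at its end, in the units of the state.
- r.observe(): the state, without advancing time (a new reading comes with each control period).
- get_image(name): name is "scene" or "side" or "wrist"; returns the picture (400x640x3 uint8, red, green, blue); there is no depth.
- get_calibration(name): a dict with "intrinsics" (3x3 intrinsics, pixels), "k1" (the pictures are not rectified: a ray, as slopes to the right and down, at radius r is drawn at 1 + k1 r^2 times it, then the intrinsics apply), "T" (4x4, takes a point from camera to world coordinates); the wrist camera has in their place "tool_from_camera" (4x4, takes a point from camera to tool coordinates, whose origin is the TCP and whose axes are the tool frame's). Camera axes: x right, y up, looking along -z (the intrinsics and any distortion apply to the point x, -y, -z); pixel columns grow to the right and rows downward; lengths in mm; the calibration is good to about 2 mm. A picture is of the moment at which its call begins: read the wrist's pose just before it. get_calibration takes no time and is no camera call.
- r.finish_job(): hands the job in, once; it reports no verdict.
The state is a dict: "t": time; "joints": joint angles; "qvel": joint speeds; "effort": joint torques, N m; "tcp_pos": TCP position; "tcp_rot": TCP orientation; "wrist_force": force on the tool from outside, world axes, zero at the start; "ft_torque": the same for the moment, N m; "grip_width": finger opening in mm.
Only numpy, scipy, OpenCV 4.12 (cv2) and the standard library are available. Lean on these libraries where they do the work, as an engineer would, in place of code of your own. Each camera call takes 0.05 s, during which the arm holds its last target.

### The job

Put the green-handled sweets stamp away: slide the cover of the wooden case fully back, lower the stamp upright to the floor of the empty pocket (the one with the green liner) without dropping it in, let go, and slide the cover fully shut again. Leave the brown stamp standing in its own pocket, and do not push the red stamp, the blue cup or the steel bowl about.

Things in the scene. Friction and masses are not known exactly. Their poses are not given: they have to be found in the camera images.
- case: Wooden case fixed on the table, 202 (x) by 186 (y), 70 mm high. Origin: underside, midway between its two pockets, z up. Pocket centres at x 0, y +43 and -43 mm, each 88 (x) by 80 mm (y), floor at z 6 mm; divider 6 mm thick, top z 50. Side walls |y| 81 to 93, top z 70; back wall x 44 to 52, top z 64. At x -52 to -150 a closed deck, top z 57. One pocket holds the brown stamp; which one varies.
- cover (a joint): Sliding cover over the pockets, in m: 0 = fully shut against the back wall, 0.092 = fully back on the deck (end stop). Slides level towards the case's -x as the value grows, in grooves, with 2 to 3 N; stays where left; may start up to 20 mm open. Underside at case z 58 mm, so a stamp standing upright clears it.
- cover_grip (a point): Centre of the dark wooden grip bar on the cover: 14 mm along the case's x, 64 mm along its y, 28 mm high (case z 64 to 92 mm, this point at z 78), standing on the cover's flat top. Moves with the cover; axes as the case's. Can be pinched across its 14 mm from above, or pushed.
- liner: Thin green liner fixed on the floor of the empty pocket, 78 x 74 mm, 2 mm thick; origin at the centre of its underside (case z 6 mm), i.e. the pocket's centre. A stamp standing on it has its underside at case z 8 mm.
- green_stamp_center (a point): The stamp to put away, stands upright and loose on the table: a pale wooden disc 40 mm in diameter, 14 mm high, its upper half green, and on it a green round handle 16 mm in diameter, 30 mm high; 44 mm high in all, 25 to 60 g. The point is on its axis half-way up (22 mm above the underside); z along its axis, up. Round, so its yaw does not matter.
- brown_stamp_center (a point): The same stamp in dark brown instead of green, standing loose in the other pocket of the case on the bare floor. Point on its axis, 22 mm above its underside. Leave it.
- red_stamp_center (a point): The same stamp in red instead of green, standing loose on the table. Point on its axis, 22 mm above its underside. Leave it.
- cup_center (a point): Small blue cup, 48 mm in diameter at the rim, 45 mm high, standing loose on the table. Point on its axis, half-way up. Leave it.
- bowl: Steel mixing bowl, 170 mm in diameter, 75 mm high, loose on the table; origin at the centre of its underside. Leave it.
There are look-alikes about, which are no part of the job. Leave any pink look-alike of the part that bears green_stamp_center alone.

How it is judged (in metres and radians):
On the way, in this order (a step that is already met when the one before it is completed fails the run):
1. the cover is slid back (at least 80 of its 92 mm) (value of joint cover above 0.08 m), for 0.1 s.
2. the green stamp, still held by the fingers, is upright in the empty pocket with its underside less than 12 mm above the liner (contact force between the fingers and green_stamp above 0.3 N and z of green_stamp_center in the frame of liner below 0.036 m and horizontal distance between green_stamp_center and liner below 0.035 m and angle between green_stamp_center's own z axis and vertical below 0.35 rad), for 0.04 s.
At the end, for the whole second after the job is handed in: The cover is shut to within 4 mm; the green stamp stands upright (within 0.15 rad), at rest, on the liner of its pocket (centre within 35 mm of the liner's centre); the brown stamp stands upright on the floor of its own pocket (value of joint cover below 0.004 m and horizontal distance between green_stamp_center and liner below 0.035 m and z of green_stamp_center in the frame of liner below 0.028 m and angle between each of green_stamp_center, brown_stamp_center's own z axis and vertical below 0.15 rad and linear speed of green_stamp below 0.02 m/s and z of brown_stamp_center in the frame of case below 0.034 m and distance of brown_stamp_center from where it was at the start of the episode below 0.045 m); the robot touches nothing.
It fails at once if the red stamp, the blue cup or the steel bowl is moved more than 30 mm (distance of any of red_stamp_center, cup_center, bowl from where it was at the start of the episode above 0.03 m).
It fails at once if the brown stamp is taken out of its pocket (z of brown_stamp_center in the frame of case above 0.07 m).
It also fails if it takes over 58 s, if anything falls off the work surface, if the arm or the gripper's body presses on something with over 40 N, if the wrist force passes 120 N, or if a joint passes its speed limit or range.

## Working session

There is one attempt and no reset: what is moved stays moved. The work goes in short steps, Python scripts to look and compute and a tool call to move; the robot and the scene stay as the last step left them, time stands still between calls to the robot, and variables do not carry over. Pictures are saved under pics/ and viewed, and the job is handed in when it is done.

Besides the shell and the picture viewer there is one more tool, called after ">>>" as name(argument=value, ...) on one line, values as JSON. step_arm: Moves the arm, as the interface text tells. Its arguments: {"type":"object","properties":{"plan":{"type":"array"},"force":{"type":"number"}},"required":["plan"]}

```bash
mkdir -p pics; cat > h.py <<'E'
import numpy as np, cv2
from workcell import r, get_image, get_calibration
from scipy.spatial.transform import Rotation as R
def snap(name, fn):
    s=r.observe(); im=get_image(name); cv2.imwrite('pics/'+fn, im[:,:,::-1]); return s,im
def camT(name,s=None):
    c=get_calibration(name)
    if name=='wrist':
        T=np.eye(4); T[:3,:3]=R.from_quat(s['tcp_rot']).as_matrix(); T[:3,3]=s['tcp_pos']
        return c,T@np.array(c['tool_from_camera'])
    return c,np.array(c['T'])
def ray(name,px,s=None):
    c,T=camT(name,s); K=np.array(c['intrinsics'],float); k=c['k1']
    px=np.atleast_2d(np.array(px,float))
    d=np.stack([(px[:,0]-K[0,2])/K[0,0],(px[:,1]-K[1,2])/K[1,1]],1)
    u=d.copy()
    for _ in range(30): u=d/(1+k*(u**2).sum(1,keepdims=True))
    v=np.stack([u[:,0],-u[:,1],-np.ones(len(u))],1)@T[:3,:3].T
    return T[:3,3],v/np.linalg.norm(v,axis=1,keepdims=True)
def onz(name,px,z,s=None):
    o,v=ray(name,px,s); return o+v*((z-o[2])/v[:,2])[:,None]
def proj(name,P,s=None):
    c,T=camT(name,s); K=np.array(c['intrinsics'],float)
    p=(np.atleast_2d(P)-T[:3,3])@T[:3,:3]; u=np.stack([p[:,0]/-p[:,2],-p[:,1]/-p[:,2]],1)
    u=u*(1+c['k1']*(u**2).sum(1,keepdims=True)); return u*[K[0,0],K[1,1]]+[K[0,2],K[1,2]]
def tri(rays):
    A=np.zeros((3,3));b=np.zeros(3)
    for o,v in rays:
        v=v.reshape(3);M=np.eye(3)-np.outer(v,v);A+=M;b+=M@o
    p=np.linalg.solve(A,b); return p,[float(np.linalg.norm(np.cross(p-o,v.reshape(3)))) for o,v in rays]
E
python3 - <<'E'
from h import *
for n in ['scene','side','wrist']:
    s,im=snap(n,n+'0.png'); c,T=camT(n,s); print(n,np.round(T,2).tolist(),c['k1'],np.round(c['intrinsics'],1).tolist())
print(s['t'],s['tcp_pos'],s['tcp_rot'],s['wrist_force'],s['grip_width'])
E
```

```text
scene [[-0.23, -0.75, 0.62, 1044.76], [0.97, -0.18, 0.14, 243.82], [0.01, 0.63, 0.78, 768.3], [0.0, 0.0, 0.0, 1.0]] 0.03037862949476952 [[372.6, 0.0, 316.6], [0.0, 372.6, 204.7], [0.0, 0.0, 1.0]]
side [[-0.8, 0.39, -0.45, 130.36], [-0.59, -0.53, 0.6, 627.71], [-0.0, 0.75, 0.66, 625.51], [0.0, 0.0, 0.0, 1.0]] -0.07856558699122551 [[376.8, 0.0, 320.7], [0.0, 376.8, 201.3], [0.0, 0.0, 1.0]]
wrist [[-0.32, -0.9, -0.28, 103.22], [0.95, -0.31, -0.1, -544.92], [0.0, -0.3, 0.95, 372.96], [0.0, 0.0, 0.0, 1.0]] -0.04507386878823181 [[347.2, 0.0, 323.8], [0.0, 347.2, 204.0], [0.0, 0.0, 1.0]]
0.1 [ 175.94730656 -520.63357687  230.47759312] [ 5.83089847e-01  8.12407223e-01  4.64601984e-04 -7.20048050e-04] [-1.39856755 -0.37773509  0.64122864] 85.33623844806799
```

View pics/scene0.png

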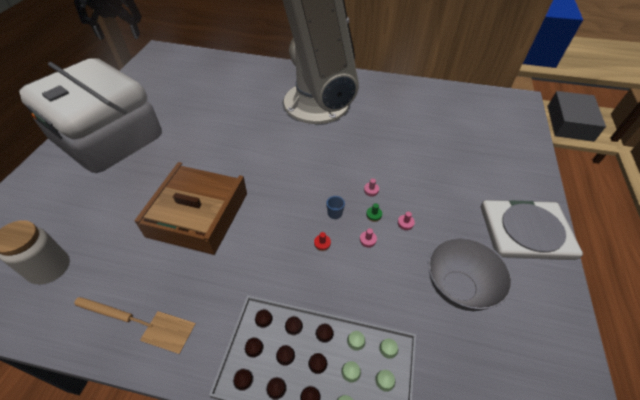

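View pics/side0.png

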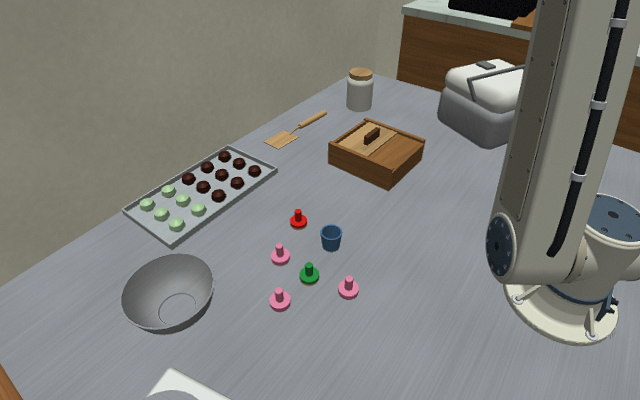

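View pics/wrist0.png

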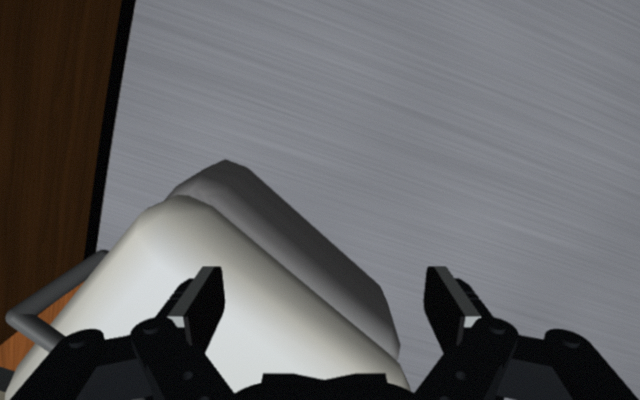

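The scene view shows the case at (193,208) with the grip at (187,201), and the green stamp at (374,212) with pink look-alikes at (372,188), (406,221) and (369,238). The cup is at (335,207), the red stamp at (322,241) and the bowl at (468,272). The side view shows the same things. Next I measure by mask.

```bash
python3 - <<'E'
from h import *
ims={n:cv2.imread(f'pics/{n}0.png') for n in ['scene','side']}
def blobs(n,lo,hi,smin=100,amin=40):
    hsv=cv2.cvtColor(ims[n],cv2.COLOR_BGR2HSV)
    m=cv2.inRange(hsv,(lo,smin,40),(hi,255,255))
    k,l,st,ce=cv2.connectedComponentsWithStats(m)
    return [(st[i].tolist(),ce[i].round(1).tolist()) for i in range(1,k) if st[i,4]>amin]
for nm,lo,hi,s in [('green',55,80,150),('red',0,5,200),('pink',160,178,80),('blue',100,115,120)]:
    for n in ims: print(nm,n,blobs(n,lo,hi,s))
for n,x0,y0,x1,y1 in [('scene',120,150,260,260),('side',310,100,440,200)]:
    cv2.imwrite(f'pics/{n}_case0.png',cv2.resize(ims[n][y0:y1,x0:x1],None,fx=5.5,fy=5.5,interpolation=cv2.INTER_CUBIC)[:600,:800])
E
```

```text
green scene [([368, 205, 13, 14, 111], [374.4, 213.0])]
green side [([300, 262, 19, 22, 283], [309.0, 273.8])]
red scene [([316, 237, 7, 11, 41], [318.2, 243.0])]
red side [([291, 209, 16, 19, 200], [298.2, 219.6])]
pink scene [([364, 179, 15, 17, 177], [371.2, 187.9]), ([398, 212, 16, 18, 215], [405.8, 221.0]), ([360, 229, 17, 18, 224], [367.9, 238.1])]
pink side [([271, 243, 19, 23, 289], [279.9, 255.1]), ([338, 276, 21, 24, 358], [348.0, 288.2]), ([270, 287, 20, 25, 371], [279.5, 300.1])]
blue scene [([524, 0, 59, 67, 2206], [554.7, 33.2])]
blue side [([321, 225, 21, 26, 431], [330.8, 236.9])]
```

View pics/scene_case0.png

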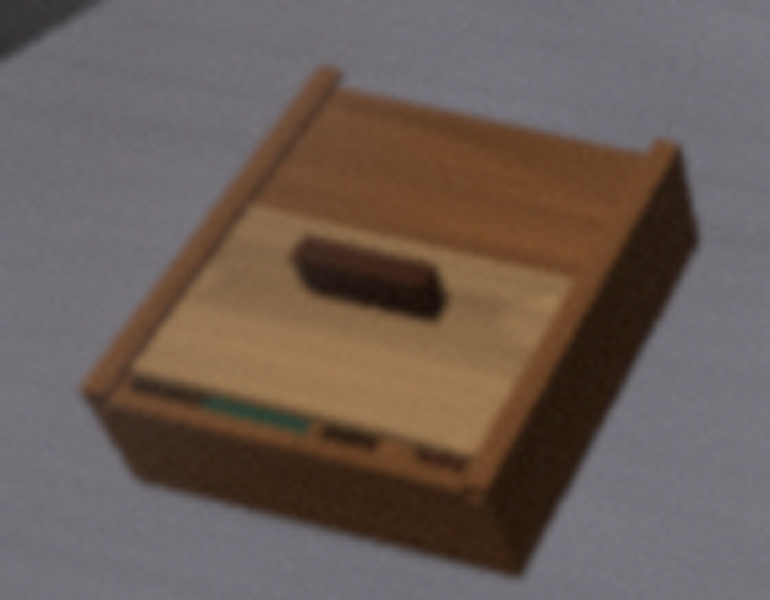

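View pics/side_case0.png

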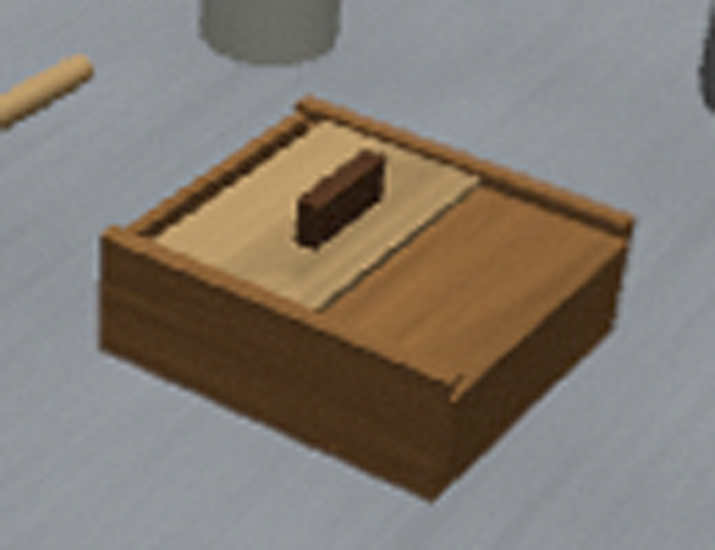

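```bash
cat >> h.py <<'E'
def fitcase(P,W):
    # 2D rigid + z
    P=np.array(P);W=np.array(W); a=P[:,:2]-P[:,:2].mean(0); b=W[:,:2]-W[:,:2].mean(0)
    th=np.arctan2((a[:,0]*b[:,1]-a[:,1]*b[:,0]).sum(),(a*b).sum()); Rm=np.array([[np.cos(th),-np.sin(th)],[np.sin(th),np.cos(th)]])
    t=W[:,:2].mean(0)-Rm@P[:,:2].mean(0); return th,t,Rm,W[:,:2]-(P[:,:2]@Rm.T+t)
E
python3 - <<'E'
from h import *
sc=lambda p:[(p[0]+.5)/5.5-.5+120,(p[1]+.5)/5.5-.5+150]
sd=lambda p:[(p[0]+.5)/5.5-.5+310,(p[1]+.5)/5.5-.5+100]
pts={'A':((85,392),(300,100),(52,-93,70)),'B':((325,68),(633,222),(-150,-93,70)),'C':((680,145),(455,398),(-150,93,70)),'D':((480,492),(105,232),(52,93,70)),'E':((522,574),(100,350),(52,93,0)),'F':((697,242),(432,500),(-150,93,0))}
P=[];W=[];
for k,(a,b,m) in pts.items():
    p,e=tri([ray('scene',sc(a)),ray('side',sd(b))]); print(k,p.round(1),np.round(e,1)); P.append(m);W.append(p)
th,t,Rm,res=fitcase(P,W); print('case yaw',np.degrees(th),t,res.round(1))
# grip bar top corners: scene (-x,-y),(−x,+y) ; side
for nm,a,b in [('g1 -x-y top',(312,237),(372,151)),('g2 -x+y top',(437,260),(314,207))]:
    p,e=tri([ray('scene',sc(a)),ray('side',sd(b))]); print(nm,p.round(1),np.round(e,1),'case',(Rm.T@(p[:2]-t)).round(1))
# stamps: handle top centre and mean
hs={n:cv2.cvtColor(cv2.imread(f'pics/{n}0.png'),cv2.COLOR_BGR2HSV) for n in ['scene','side']}
for nm,a,b in [('green',(374.6,205),(309.3,262)),('red',(322,231.5),(298.5,209)),('pinkA',(372.7,179.5),(348,276)),('pinkB',(406.5,212.5),(279.7,287)),('pinkC',(368.7,229.5),(279.7,243))]:
    p,e=tri([ray('scene',a),ray('side',b)]); print(nm,'top',p.round(1),np.round(e,1))
p,e=tri([ray('scene',(374.4,213)),ray('side',(309,273.8))]);print('green mid',p.round(1),np.round(e,1))
p,e=tri([ray('scene',(335.5,201)),ray('side',(331,229.5))]);print('cup rim',p.round(1),np.round(e,1))
print('bowl rim', onz('scene',[[468,272]],50).round(0))
E
```

```text
A [ 636.1 -277.5   68.7] [2.3 2.3]
B [ 433.6 -270.1   68.2] [1.7 1.7]
C [437.7 -88.8  63.6] [2.2 2.2]
D [643.1 -99.1  68.6] [0. 0.]
E [641.  -95.3   0.9] [1.9 1.9]
F [ 4.423e+02 -8.870e+01  3.000e-01] [1.1 1.1]
case yaw -2.1578031893865757 [ 586.79857808 -186.08782703] [[ 0.9  3.4]
 [ 0.2  3.3]
 [-2.7 -1.3]
 [ 0.9 -4. ]
 [-1.2 -0.2]
 [ 1.9 -1.2]]
g1 -x-y top [ 554.  -208.2   96. ] [1.5 1.5] case [-31.9 -23.4]
g2 -x+y top [ 552.4 -151.3   92.8] [2.9 2.9] case [-35.7  33.5]
green top [437.3 254.3  45.7] [0. 0.]
red top [550.4 146.1  49. ] [1.7 1.7]
pinkA top [355.1 238.5  48.4] [1. 1.]
pinkB top [444.  334.3  46.8] [0.9 0.9]
pinkC top [516.9 251.1  47.4] [0.5 0.5]
green mid [436.2 257.8  12.8] [0. 0.]
cup rim [452.1 157.9  50.5] [0.9 0.9]
bowl rim [[580. 475.  50.]]
```

>>> step_arm(plan=[[[0,0,0.035],[0,0,3.5],0.06],[[0,0,0.035],[0,0,3.5],0.06],[[0.022,0.019,0],[0,0,3.5],0.06],[[0.022,0.019,0],[0,0,3.5],0.06],[[0.022,0.019,0],[0,0,3.5],0.06],[[0.022,0.019,0],[0,0,3.5],0.06],[[0.022,0.019,0],[0,0,3.5],0.06],[[0.022,0.019,0],[0,0,3.5],0.06],[[0.022,0.019,0],[0,0,3.5],0.06],[[0.022,0.019,0],[0,0,3.5],0.06]])

```text
t: 0.98
tcp_pos: [352.9, -367.8, 301.1]
tcp_rot: [0.31, 0.951, 0.0, -0.0]
wrist_force: [0.5, 0.1, -0.5]
grip_width: 60.1
```

>>> step_arm(plan=[[[0.022,0.019,0],[0,0,3.4],0.06],[[0.022,0.019,0],[0,0,3.4],0.06],[[0.022,0.019,0],[0,0,3.4],0.06],[[0.022,0.019,0],[0,0,3.4],0.06],[[0.022,0.019,0],[0,0,3.4],0.06],[[0.022,0.019,0],[0,0,3.4],0.06],[[0.022,0.019,0],[0,0,3.4],0.06],[[0.022,0.019,0],[0,0,3.4],0.06],[[0.022,0.019,0],[0,0,3.4],0.06],[[0,0,0],[0,0,3.4],0.06]])

```text
t: 1.82
tcp_pos: [552.7, -194.7, 299.1]
tcp_rot: [0.017, 1.0, 0.001, -0.001]
wrist_force: [-0.6, -0.7, 0.0]
grip_width: 60.0
```

```bash
python3 - <<'E'
from h import *
s,im=snap('wrist','w1.png'); print(s['t'],s['tcp_pos'].round(1),s['tcp_rot'].round(4),s['qvel'].round(3),s['wrist_force'].round(1),s['grip_width'],s['joints'].round(2))
E
```

```text
1.8167 [ 552.7 -194.7  299.1] [ 1.720e-02  9.999e-01  8.000e-04 -1.200e-03] [-0.048 -0.034 -0.047  0.015 -0.006  0.757] [-0.6 -0.7  0. ] 59.99870758371378 [-0.07  0.32  0.37 -0.   -1.62  0.04]
```

View pics/w1.png

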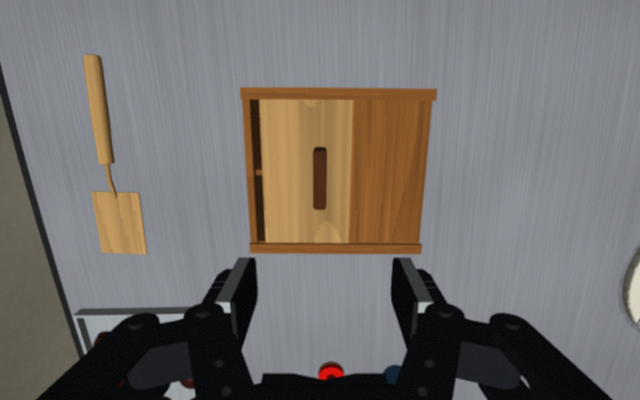

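The wrist picture shows the case: its top corners are about (241,90), (437,91), (421,252) and (250,252). The grip bar is at about (320,178), and the cover's gap is at x≈255.

```bash
python3 - <<'E'
from h import *
s,im=snap('wrist','w2.png'); print(s['tcp_pos'].round(1),s['tcp_rot'].round(4),s['qvel'].round(3))
b=im[:,:,::-1]
crop=cv2.resize(b[75:265,225:450],None,fx=3.5,fy=3.5,interpolation=cv2.INTER_CUBIC)[:600,:800]
cv2.imwrite('pics/w2c.png',crop)
hsv=cv2.cvtColor(b.copy(),cv2.COLOR_BGR2HSV)
m=((hsv[:,:,2]<110)&(np.arange(640)[None,:]>300)&(np.arange(640)[None,:]<345)&(np.arange(400)[:,None]>130)&(np.arange(400)[:,None]<225)).astype(np.uint8)
k,l,st,ce=cv2.connectedComponentsWithStats(m); print([(st[i].tolist(),ce[i].round(1)) for i in range(1,k) if st[i,4]>20])
E
```

```text
[ 551.4 -196.   299.6] [ 1.570e-02  9.999e-01  4.000e-04 -1.300e-03] [-0.037 -0.033 -0.018  0.013 -0.002 -0.126]
[([312, 148, 14, 63, 813], array([318.1, 178.9]))]
```

View pics/w2c.png

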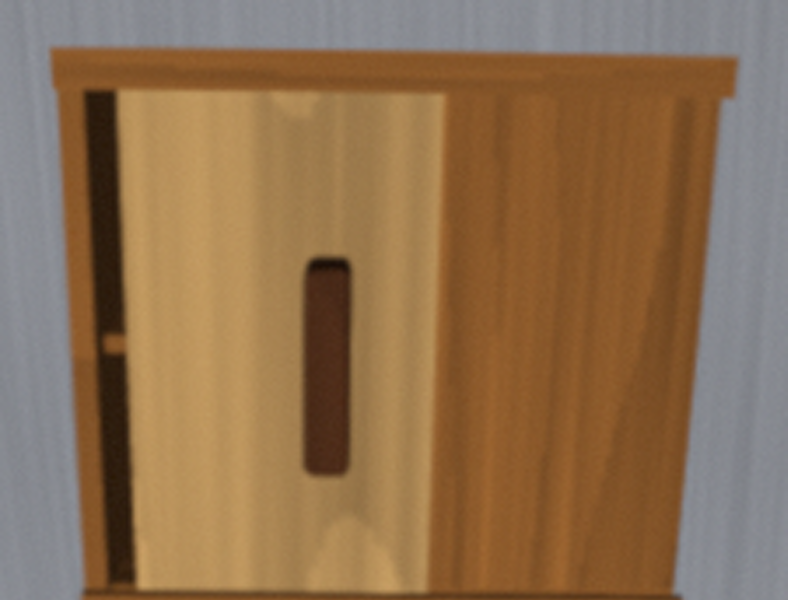

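```bash
python3 - <<'E'
from h import *
s={'tcp_pos':np.array([551.4,-196,299.6]),'tcp_rot':np.array([.0157,.9999,.0004,-.0013])}
c=lambda p:[(p[0]+.5)/3.5-.5+225,(p[1]+.5)/3.5-.5+75]
top=onz('wrist',[c(p) for p in [(307,266),(349,266),(305,475),(349,475)]],92,s); print(top.round(1),top.mean(0).round(1))
im=cv2.imread('pics/w2.png'); cv2.imwrite('pics/w2d.png',cv2.resize(im[225:265,235:440],None,fx=3.9,fy=3.9,interpolation=cv2.INTER_CUBIC))
W=onz('wrist',[c((53,48)),c((737,58)),[421,252],[250,252]],70,s); print(W.round(1))
th,t,Rm,res=fitcase([(52,-93,70),(-150,-93,70),(-150,93,70),(52,93,70)],W); print(np.degrees(th),t,res.round(1))
print('bar in case',(Rm.T@(top.mean(0)[:2]-t)).round(1))
gap=onz('wrist',[c((117,92)),c((135,588))],64,s);print('cover front edge case',((gap[:,:2]-t)@Rm).round(1))
rear=onz('wrist',[c((445,95)),c((428,588))],64,s);print('cover rear edge case',((rear[:,:2]-t)@Rm).round(1))
# triangulate bar vs. scene, height check
sc=lambda p:[(p[0]+.5)/5.5-.5+120,(p[1]+.5)/5.5-.5+150]
for a,b in [((312,237),(349,266)),((437,260),(349,475))]:
    print(tri([ray('scene',sc(a)),ray('wrist',c(b),s)]))
E
```

```text
[[ 561.5 -218.7   92. ]
 [ 549.4 -218.3   92. ]
 [ 564.7 -155.2   92. ]
 [ 551.3 -154.8   92. ]] [ 556.7 -186.8   92. ]
[[ 634.  -281.7   70. ]
 [ 433.5 -273.    70. ]
 [ 438.9  -91.9   70. ]
 [ 640.6  -98.5   70. ]]
-2.052356798460325 [ 585.71634546 -188.0317395 ] [[-0.4  1.1]
 [ 1.   2.6]
 [-0.2 -2.2]
 [-0.4 -1.5]]
bar in case [-29.    0.2]
cover front edge case [[ 34.5 -79.4]
 [ 36.5  82. ]]
cover rear edge case [[-63.8 -78.8]
 [-62.7  81.6]]
(array([ 548.10241104, -216.49194643,   87.62499077]), [1.7508199399749123, 1.7508199399747966])
(array([ 550.73577144, -154.59809119,   92.92379922]), [0.7831966295144384, 0.7831966295144263])
```

View pics/w2d.png

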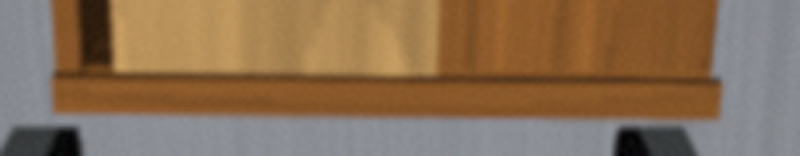

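>>> step_arm(plan=[[[0.001,0.001,-0.03],[0,0,0],0.05],[[0.001,0.001,-0.03],[0,0,0],0.05],[[0.001,0.001,-0.03],[0,0,0],0.05],[[0.001,0.001,-0.03],[0,0,0],0.05],[[0.001,0.001,-0.03],[0,0,0],0.05],[[0,0.001,-0.025],[0,0,0],0.05],[[0,0.001,-0.02],[0,0,0],0.05],[[0,0.001,-0.01],[0,0,0],0.05],[[0,0.001,0],[0,0,0],0.05],[[0,0,0],[0,0,0],0.05]])

```text
t: 2.75
tcp_pos: [555.1, -189.5, 97.1]
tcp_rot: [0.021, 1.0, -0.0, 0.0]
wrist_force: [0.3, -0.4, 1.3]
grip_width: 49.8
```

```bash
python3 - <<'E'
from h import *
s,im=snap('wrist','w3.png'); s=r.observe(); print(s['t'],s['tcp_pos'].round(1),s['tcp_rot'].round(4),s['qvel'].round(3))
E
```

```text
2.8 [ 555.8 -189.6   97.9] [ 2.070e-02  9.998e-01 -4.000e-04  1.200e-03] [ 0.001 -0.009  0.016 -0.002  0.003  0.006]
```

View pics/w3.png

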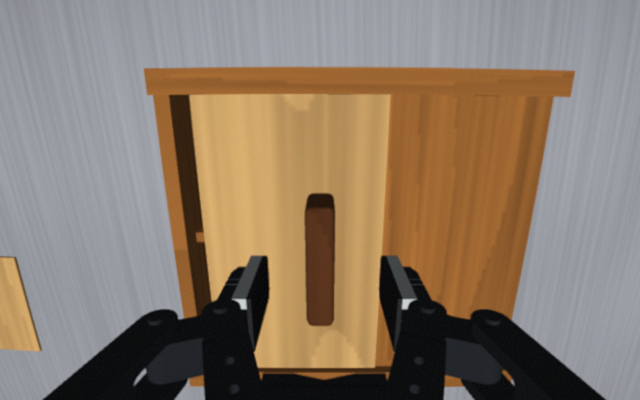

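The bar lies centred between the open fingers: bar at columns 306–334, pads at 267 and 380. I descend and pinch.

>>> step_arm(plan=[[[0,0.001,-0.01],[0,0,0],0.05],[[0,0.001,-0.01],[0,0,0],0.05],[[0,0.001,-0.006],[0,0,0],0.05],[[0,0,0],[0,0,0],0.03],[[0,0,0],[0,0,0],0.008],[[0,0,0],[0,0,0],0.008],[[0,0,0],[0,0,0],0.008],[[0,0,0],[0,0,0],0.008],[[0,0,0],[0,0,0],0.008],[[0,0,0],[0,0,0],0.008]], force=40)

```text
t: 3.63
tcp_pos: [555.5, -186.1, 70.6]
tcp_rot: [0.02, 1.0, -0.0, 0.001]
wrist_force: [1.5, 0.1, 0.2]
grip_width: 13.0
```

>>> step_arm(plan=[[[-0.005,0,0],[0,0,0],0.008],[[-0.009,0.0005,0],[0,0,0],0.008],[[-0.009,0.0005,0],[0,0,0],0.008],[[-0.009,0.0005,0],[0,0,0],0.008],[[-0.009,0.0005,0],[0,0,0],0.008],[[-0.009,0.0005,0],[0,0,0],0.008],[[-0.009,0.0005,0],[0,0,0],0.008],[[-0.009,0,0],[0,0,0],0.008],[[-0.007,0,0],[0,0,0],0.008],[[0,0,0],[0,0,0],0.008]])

```text
t: 4.47
tcp_pos: [478.2, -182.8, 70.6]
tcp_rot: [0.021, 1.0, 0.0, -0.001]
wrist_force: [-2.5, 1.3, 6.2]
grip_width: 13.0
```

>>> step_arm(plan=[[[-0.002,0,0],[0,0,0],0.008],[[-0.002,0,0],[0,0,0],0.008],[[-0.002,0,0],[0,0,0],0.008],[[-0.001,0,0],[0,0,0],0.008],[[0,0,0],[0,0,0],0.008],[[0,0,0],[0,0,0],0.008],[[0,0,0],[0,0,0],0.008],[[0,0,0],[0,0,0],0.008],[[0,0,0],[0,0,0],0.008],[[0,0,0],[0,0,0],0.008]])

```text
t: 5.3
tcp_pos: [475.4, -182.7, 70.6]
tcp_rot: [0.02, 1.0, 0.0, 0.002]
wrist_force: [6.7, 1.5, 1.2]
grip_width: 13.1
```

```bash
python3 - <<'E'
from h import *
s,im=snap('wrist','w4.png'); s=r.observe(); print(s['t'],s['tcp_pos'].round(1),s['wrist_force'],s['qvel'].round(3))
E
```

```text
5.35 [ 475.4 -182.7   70.6] [6.89819022 2.44480472 0.57993604] [ 0.    -0.002 -0.001  0.001  0.001  0.   ]
```

View pics/w4.png

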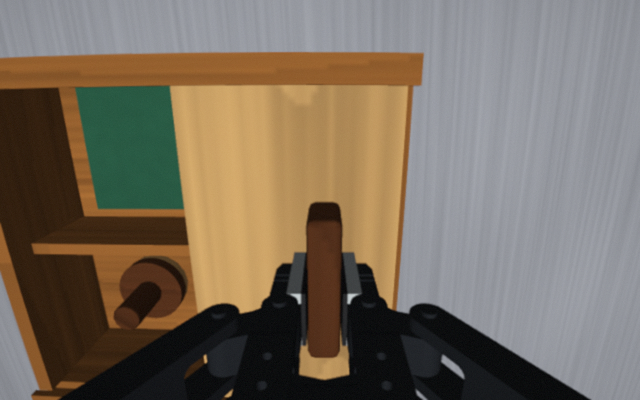

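The cover is well back and the green liner is visible at (130,150). The brown stamp stands at (150,290) in the other pocket, and the grip is held at (324,280). I check the cover's front edge.

```bash
python3 - <<'E'
from h import *
s=r.observe()
th=np.radians(-2.1);Rm=np.array([[np.cos(th),-np.sin(th)],[np.sin(th),np.cos(th)]]);t=np.array([586.5,-187.5])
g=onz('wrist',[(171,87),(189,250)],64,s);print('front edge',((g[:,:2]-t)@Rm).round(1))
g=onz('wrist',[(422,54)],70,s);print('corner (-150,-93)',((g[:,:2]-t)@Rm).round(1))
g=onz('wrist',[(76,87),(95,209)],8,s);print('liner +x corners (39,-80/-6)',((g[:,:2]-t)@Rm).round(1))
E
```

```text
front edge [[-48.5 -79.4]
 [-47.4  -5.9]]
corner (-150,-93) [[-149.4  -90.8]]
liner +x corners (39,-80/-6) [[ 31.5 -82. ]
 [ 34.5  -7.9]]
```

>>> step_arm(plan=[[[0.001,0,0],[0,0,0],0.035],[[0,0,0],[0,0,0],0.035],[[0,0,0],[0,0,0],0.035],[[0,0,0.02],[0,0,0],0.035],[[0.005,0,0.03],[0,0,0],0.05],[[0.02,0,0.035],[0,0,0],0.05],[[0.025,0,0.04],[0,0,0],0.05],[[0.025,0,0.04],[0,0,0],0.05],[[0.025,0,0.02],[0,0,0],0.05],[[0,0,0],[0,0,0],0.05]])

```text
t: 6.18
tcp_pos: [572.4, -183.8, 249.7]
tcp_rot: [0.02, 1.0, -0.001, 0.003]
wrist_force: [-0.6, 0.0, -0.4]
grip_width: 50.4
```

```bash
python3 - <<'E'
from h import *
s,im=snap('wrist','w5.png'); print(s['t'],s['tcp_pos'].round(1),s['tcp_rot'].round(4),s['qvel'].round(3))
s,im=snap('wrist','w6.png'); print(s['t'],s['tcp_pos'].round(1),s['tcp_rot'].round(4),s['qvel'].round(3))
hsv=cv2.cvtColor(cv2.imread('pics/w6.png'),cv2.COLOR_BGR2HSV); m=cv2.inRange(hsv,(60,90,30),(90,255,200))
cs,_=cv2.findContours(m,cv2.RETR_EXTERNAL,cv2.CHAIN_APPROX_NONE); c=max(cs,key=cv2.contourArea)
q=cv2.approxPolyDP(c,6,True)[:,0]; print(q.tolist())
th=np.radians(-2.1);Rm=np.array([[np.cos(th),-np.sin(th)],[np.sin(th),np.cos(th)]]);t=np.array([586.5,-187.5])
L=onz('wrist',q,8,s); print(L.round(1).tolist(),L.mean(0).round(1)); print(((L[:,:2]-t)@Rm).round(1).tolist())
E
```

```text
6.1833 [ 572.4 -183.8  249.7] [ 0.0202  0.9998 -0.0011  0.0033] [-0.007 -0.025 -0.189 -0.044  0.071  0.002]
6.2333 [ 570.  -183.2  246.8] [ 2.030e-02  9.998e-01 -1.000e-04  1.000e-03] [-0.005 -0.014 -0.128 -0.027  0.026  0.001]
[[278, 88], [282, 155], [348, 155], [350, 88]]
[[614.9, -268.7, 8.0], [615.9, -198.1, 8.0], [543.1, -195.1, 8.0], [539.5, -265.7, 8.0]] [ 578.4 -231.9    8. ]
[[31.3, -80.2], [29.8, -9.5], [-43.1, -9.2], [-44.1, -79.8]]
```

View pics/w6.png

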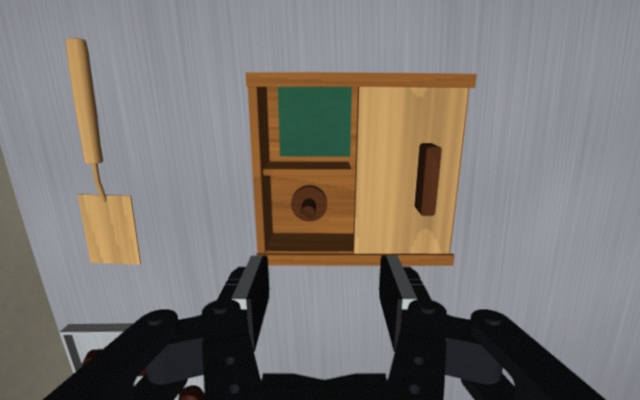

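```bash
python3 - <<'E'
from h import *
s,im=snap('wrist','w7.png'); s2=r.observe();print(s['t'],s['tcp_pos'].round(1),s2['tcp_pos'].round(1),s['tcp_rot'].round(4),s['qvel'].round(3))
b=cv2.imread('pics/w7.png')
cv2.imwrite('pics/w7c.png',cv2.resize(b[60:275,240:485],None,fx=2.75,fy=2.75,interpolation=cv2.INTER_CUBIC))
hsv=cv2.cvtColor(b,cv2.COLOR_BGR2HSV); m=cv2.inRange(hsv,(60,90,30),(90,255,200))
cs,_=cv2.findContours(m,cv2.RETR_EXTERNAL,cv2.CHAIN_APPROX_NONE); c=max(cs,key=cv2.contourArea)
q=cv2.approxPolyDP(c,6,True)[:,0]; print(q.tolist())
for z in (0,8,16):
    L=onz('wrist',q+[0.0,0.0],z,s); print(z,L.mean(0).round(1))
W=onz('wrist',[(247,73),(476,75),(453,264),(260,265)],70,s)
th,t,Rm,res=fitcase([(52,-93,70),(-150,-93,70),(-150,93,70),(52,93,70)],W); print(np.degrees(th),t.round(1),res.round(1).tolist())
L=onz('wrist',q,8,s);print(((L[:,:2]-t)@Rm).round(1).tolist())
c,T=camT('wrist',s);print(T.round(2))
E
```

```text
6.2833 [ 568.3 -182.9  245.1] [ 567.3 -182.9  244.3] [ 2.040e-02  9.998e-01  3.000e-04 -7.000e-04] [-0.004 -0.012 -0.075 -0.008  0.009  0.001]
[[276, 87], [279, 155], [346, 155], [347, 87]]
0 [ 578.7 -231.6    0. ]
8 [ 578.4 -232.2    8. ]
16 [ 578.1 -232.8   16. ]
-2.256877853742459 [ 583.3 -186.5] [[-1.4, 1.0], [1.8, 2.0], [2.2, -1.8], [-2.6, -1.2]]
[[34.0, -81.6], [33.5, -10.3], [-40.1, -10.2], [-40.0, -81.5]]
[[-1.0000e+00 -4.0000e-02 -1.0000e-02  5.6528e+02]
 [ 4.0000e-02 -9.5000e-01 -3.0000e-01 -2.5923e+02]
 [ 0.0000e+00 -3.0000e-01  9.5000e-01  3.8753e+02]
 [ 0.0000e+00  0.0000e+00  0.0000e+00  1.0000e+00]]
```

View pics/w7c.png

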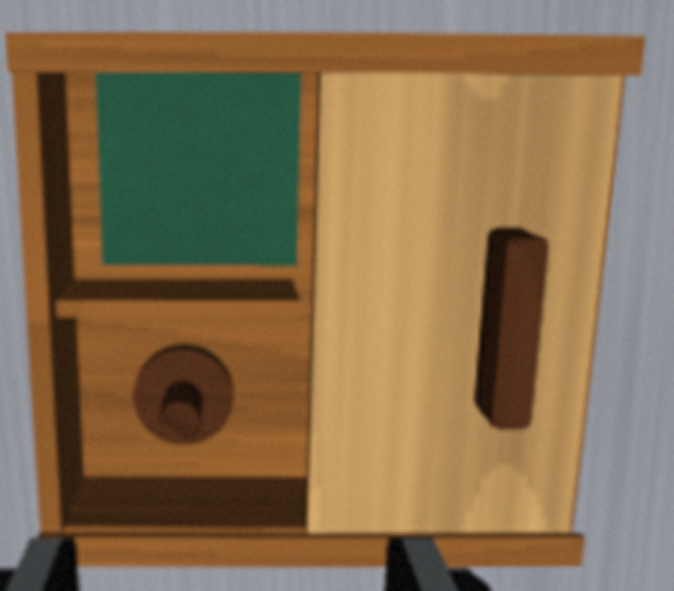

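The picture shows the liner at (276–347, 87–155), the brown stamp at about (307,203) and the cover fully back. I triangulate the liner corner for its height and recheck it in the scene view.

```bash
python3 - <<'E'
from h import *
s4={'tcp_pos':np.array([475.4,-182.7,70.6]),'tcp_rot':np.array([.020,.9998,0,.002])}
s7={'tcp_pos':np.array([567.8,-182.9,244.7]),'tcp_rot':np.array([.0204,.9998,.0003,-.0007])}
print('liner corner (+x,inner)',tri([ray('wrist',(95,209.5),s4),ray('wrist',(278.5,155.5),s7)]))
s,im=snap('scene','s1.png'); b=cv2.imread('pics/s1.png')
hsv=cv2.cvtColor(b,cv2.COLOR_BGR2HSV); m=cv2.inRange(hsv,(60,90,20),(95,255,200)); m[:,260:]=0
cs,_=cv2.findContours(m,cv2.RETR_EXTERNAL,cv2.CHAIN_APPROX_NONE); c=max(cs,key=cv2.contourArea);print(cv2.boundingRect(c),cv2.approxPolyDP(c,3,True)[:,0].tolist())
cv2.imwrite('pics/s1c.png',cv2.resize(b[150:260,120:260],None,fx=5.5,fy=5.5,interpolation=cv2.INTER_CUBIC)[:600,:800])
E
```

```text
liner corner (+x,inner) (array([ 615.43134703, -198.67239487,   15.42670042]), [0.07726369135710567, 0.07726369135714257])
(159, 209, 25, 18) [[168, 209], [159, 222], [174, 226], [183, 212]]
```

View pics/s1c.png

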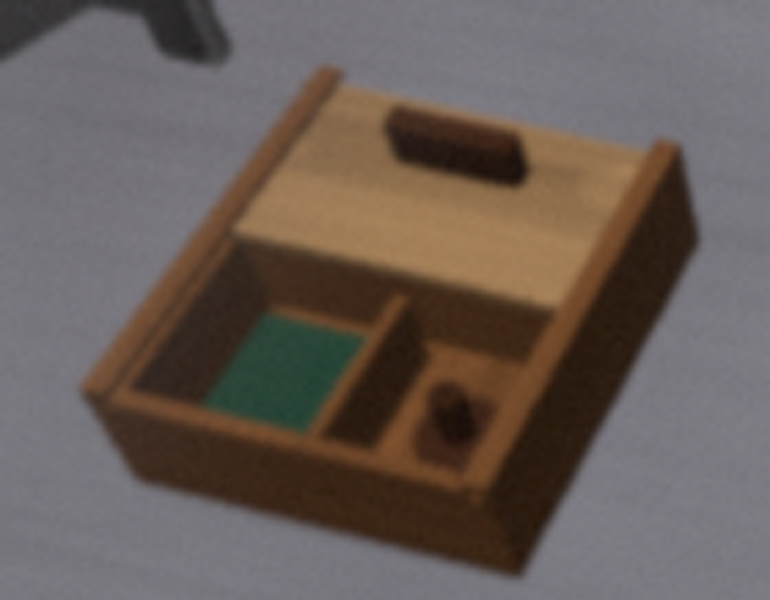

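>>> step_arm(plan=[[[-0.01,0.02,0],[0,0,0],0.045],[[-0.01,0.036,0],[0,0,0],0.045],[[-0.01,0.036,0],[0,0,0],0.045],[[-0.01,0.036,0],[0,0,0],0.045],[[-0.01,0.036,0],[0,0,0],0.045],[[-0.01,0.036,0],[0,0,0],0.045],[[-0.01,0.036,0],[0,0,0],0.045],[[-0.01,0.036,0],[0,0,0],0.045],[[-0.01,0.036,0],[0,0,0],0.045],[[-0.01,0.036,0],[0,0,0],0.045]])

```text
t: 7.22
tcp_pos: [466.0, 161.5, 245.0]
tcp_rot: [0.02, 1.0, -0.001, -0.001]
wrist_force: [0.9, 0.5, 0.7]
grip_width: 44.8
```

>>> step_arm(plan=[[[-0.01,0.036,0],[0,0,0],0.045],[[-0.01,0.036,0],[0,0,0],0.045],[[-0.009,0.02,0],[0,0,0],0.045],[[0,0,0],[0,0,0],0.045],[[0,0,0],[0,0,0],0.045],[[0,0,0],[0,0,0],0.045],[[0,0,0],[0,0,0],0.045],[[0,0,0],[0,0,0],0.045],[[0,0,0],[0,0,0],0.045],[[0,0,0],[0,0,0],0.045]])

```text
t: 8.05
tcp_pos: [439.4, 252.3, 246.0]
tcp_rot: [0.021, 1.0, 0.0, 0.0]
wrist_force: [-1.2, -0.5, 0.2]
grip_width: 45.0
```

```bash
python3 - <<'E'
from h import *
s,im=snap('wrist','w8.png'); print(s['t'],s['tcp_pos'].round(1),s['tcp_rot'].round(4),s['qvel'].round(3))
hsv=cv2.cvtColor(cv2.imread('pics/w8.png'),cv2.COLOR_BGR2HSV); m=cv2.inRange(hsv,(55,120,30),(85,255,255))
k,l,st,ce=cv2.connectedComponentsWithStats(m); print([(st[i].tolist(),ce[i].round(1).tolist()) for i in range(1,k) if st[i,4]>20])
E
```

```text
8.05 [439.4 252.3 246. ] [0.0209 0.9998 0.     0.    ] [ 0.005  0.001  0.001  0.    -0.001  0.   ]
[([309, 154, 37, 36, 1029], [326.9, 171.6])]
```

View pics/w8.png

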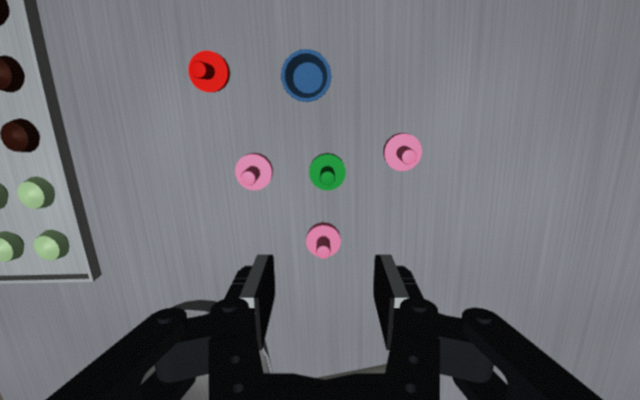

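The green stamp is at (327,172) with its handle tip near (327,178). The pinks are clear on both sides and below, and the cup is above.

```bash
python3 - <<'E'
from h import *
s=r.observe()
print(s['tcp_pos'],onz('wrist',[(327.2,171.8)],13,s).round(1),onz('wrist',[(327.2,178)],44,s).round(1))
b=cv2.imread('pics/w8.png'); cv2.imwrite('pics/w8c.png',cv2.resize(b[145:200,295:360],None,fx=9,fy=9,interpolation=cv2.INTER_CUBIC))
print('disc/handle tri w scene', tri([ray('scene',(374.6,205)),ray('wrist',(327.2,178.5),s)]),tri([ray('side',(309.3,262)),ray('wrist',(327.2,178.5),s)]))
E
```

```text
[439.4085567  252.44580871 245.95463952] [[435.7 257.3  13. ]] [[435.9 257.   44. ]]
disc/handle tri w scene (array([436.33317122, 255.72532864,  45.3138013 ]), [1.513427853108053, 1.5134278531079912]) (array([435.80662086, 256.30710272,  48.82138849]), [0.17863518681758245, 0.1786351868177821])
```

View pics/w8c.png

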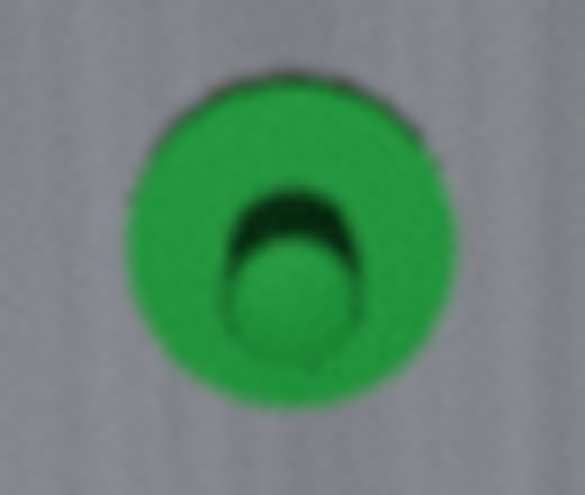

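>>> step_arm(plan=[[[-0.001,0.001,-0.02],[0,0,0],0.04],[[-0.001,0.001,-0.03],[0,0,0],0.04],[[-0.001,0.001,-0.03],[0,0,0],0.04],[[0,0.001,-0.03],[0,0,0],0.04],[[0,0.001,-0.03],[0,0,0],0.04],[[0,0,-0.025],[0,0,0],0.04],[[0,0,-0.015],[0,0,0],0.04],[[0,0,-0.006],[0,0,0],0.04],[[0,0,0],[0,0,0],0.04],[[0,0,0],[0,0,0],0.04]])

```text
t: 8.93
tcp_pos: [436.8, 258.2, 60.7]
tcp_rot: [0.02, 1.0, 0.0, 0.0]
wrist_force: [-0.0, 0.3, -0.4]
grip_width: 40.2
```

```bash
python3 - <<'E'
from h import *
s,im=snap('wrist','w9.png'); print(s['t'],s['tcp_pos'].round(1),s['tcp_rot'].round(4),s['qvel'].round(3))
s=r.observe()
hsv=cv2.cvtColor(cv2.imread('pics/w9.png'),cv2.COLOR_BGR2HSV); m=cv2.inRange(hsv,(55,120,30),(85,255,255))
k,l,st,ce=cv2.connectedComponentsWithStats(m); q=[(st[i].tolist(),ce[i].round(1).tolist()) for i in range(1,k) if st[i,4]>20];print(q)
print(proj('wrist',[s['tcp_pos']+[0,0,d] for d in (0,-15)],s), proj('wrist',[(436,257,44)],s),onz('wrist',[(324.5,264)],44,s))
E
```

```text
8.9333 [436.8 258.2  60.7] [2.030e-02 9.998e-01 2.000e-04 5.000e-04] [ 0.002 -0.016  0.02   0.003 -0.002  0.   ]
[([291, 194, 69, 71, 3654], [324.9, 228.1])]
[[323.43775867 269.44014789]
 [323.51794647 255.00679826]] [[325.61510278 250.14009079]] [[436.86703116 264.73807279  44.        ]]
```

View pics/w9.png

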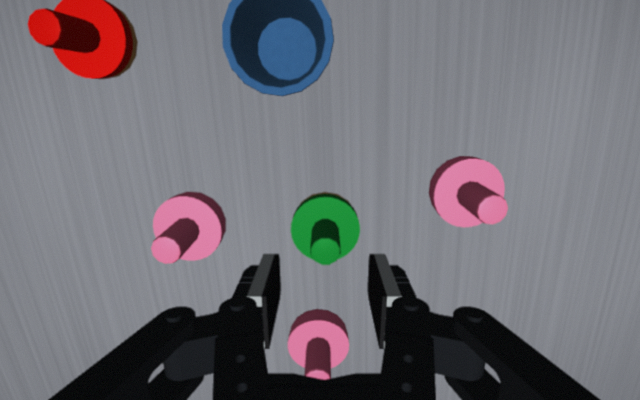

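The handle top at about (325,250) matches the projected (436,257,44). The pinks clear the fingers, so I descend and grip.

>>> step_arm(plan=[[[-0.001,-0.001,-0.01],[0,0,0],0.04],[[0,0,-0.012],[0,0,0],0.04],[[0,0,-0.012],[0,0,0],0.04],[[0,0,-0.008],[0,0,0],0.04],[[0,0,0],[0,0,0],0.04],[[0,0,0],[0,0,0],0.03],[[0,0,0],[0,0,0],0.02],[[0,0,0],[0,0,0],0.01],[[0,0,0],[0,0,0],0.01],[[0,0,0],[0,0,0],0.01]], force=30)

```text
t: 9.82
tcp_pos: [435.9, 257.5, 19.0]
tcp_rot: [0.02, 1.0, 0.001, 0.001]
wrist_force: [-0.1, -0.2, 4.3]
grip_width: 14.8
```

>>> step_arm(plan=[[[0,0,0],[0,0,0],0.01],[[0,0,0],[0,0,0],0.01],[[0,0,0.005],[0,0,0],0.01],[[0,0,0.01],[0,0,0],0.01],[[0,0,0.015],[0,0,0],0.01],[[0,0,0.015],[0,0,0],0.01],[[0,0,0.015],[0,0,0],0.01],[[0,0,0.01],[0,0,0],0.01],[[0,0,0],[0,0,0],0.01],[[0,0,0],[0,0,0],0.01]])

```text
t: 10.65
tcp_pos: [435.1, 257.0, 87.9]
tcp_rot: [0.02, 1.0, 0.0, 0.0]
wrist_force: [-0.2, -0.0, 0.0]
grip_width: 14.8
```

```bash
python3 - <<'E'
from h import *
s,im=snap('wrist','w10.png'); print(s['t'],s['tcp_pos'].round(1),s['grip_width'],s['wrist_force'].round(1))
s,im=snap('side','d10.png')
E
```

```text
10.65 [435.1 257.   87.9] 14.849979310501794 [-0.2 -0.   0. ]
```

View pics/w10.png

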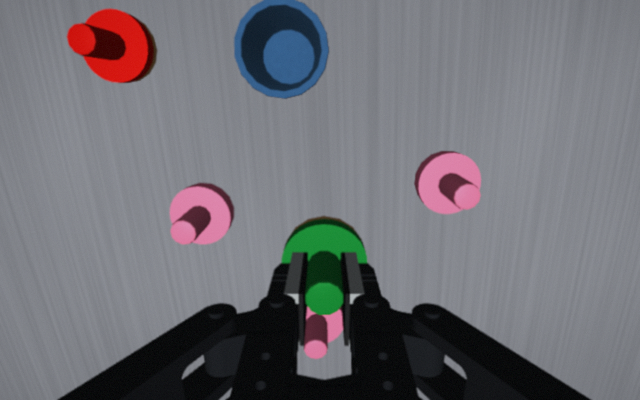

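View pics/d10.png

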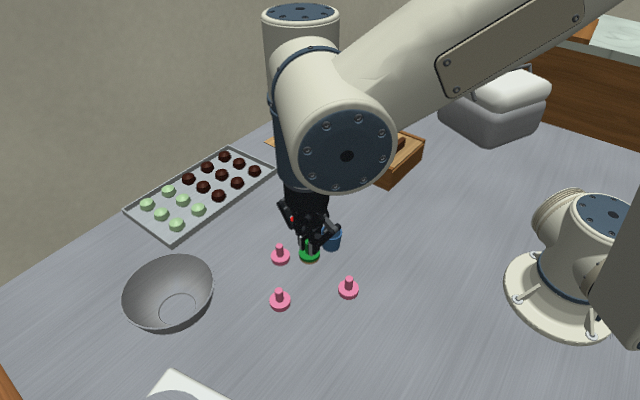

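The stamp is held upright; the wrist view shows the disc square below the fingers at (324,255). Now I carry it to the pocket.

>>> step_arm(plan=[[[0,0,0.025],[0,0,0],0.01],[[0,-0.01,0.035],[0,0,0],0.01],[[0.011,-0.034,0.01],[0,0,0],0.01],[[0.011,-0.034,0],[0,0,0],0.01],[[0.011,-0.034,0],[0,0,0],0.01],[[0.011,-0.034,0],[0,0,0],0.01],[[0.011,-0.034,0],[0,0,0],0.01],[[0.011,-0.034,0],[0,0,0],0.01],[[0.011,-0.034,0],[0,0,0],0.01],[[0.011,-0.034,0],[0,0,0],0.01]])

```text
t: 11.58
tcp_pos: [522.9, -26.8, 156.8]
tcp_rot: [0.02, 1.0, -0.0, -0.001]
wrist_force: [1.7, 0.5, -1.2]
grip_width: 14.8
```

>>> step_arm(plan=[[[0.011,-0.034,0],[0,0,0],0.01],[[0.011,-0.034,0],[0,0,0],0.01],[[0.011,-0.034,0],[0,0,0],0.01],[[0.011,-0.034,0],[0,0,0],0.01],[[0.011,-0.034,0],[0,0,0],0.01],[[0.005,-0.025,0],[0,0,0],0.01],[[0,-0.012,0],[0,0,0],0.01],[[0,0,0],[0,0,0],0.01],[[0,0,0],[0,0,0],0.01],[[0,0,0],[0,0,0],0.01]])

```text
t: 12.42
tcp_pos: [582.9, -231.1, 157.4]
tcp_rot: [0.02, 1.0, 0.0, -0.001]
wrist_force: [-0.0, -0.2, 0.4]
grip_width: 15.2
```

```bash
python3 - <<'E'
from h import *
s,im=snap('wrist','w11.png'); print(s['t'],s['tcp_pos'].round(1),s['grip_width'],s['wrist_force'].round(1),s['qvel'].round(3))
s0=s
hsv=cv2.cvtColor(cv2.imread('pics/w11.png'),cv2.COLOR_BGR2HSV)
s,im=snap('scene','s11.png')
b=cv2.imread('pics/s11.png');cv2.imwrite('pics/s11c.png',cv2.resize(b[110:260,110:270],None,fx=4,fy=4))
E
```

```text
12.4167 [ 582.9 -231.1  157.4] 15.226342321114945 [-0.  -0.2  0.4] [ 0.014 -0.013  0.003 -0.    -0.     0.003]
```

View pics/w11.png

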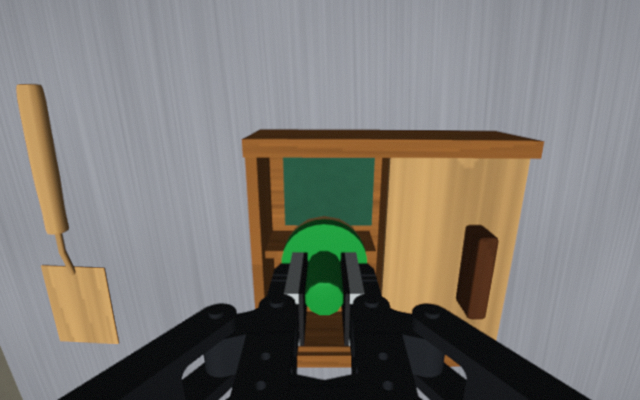

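View pics/s11c.png

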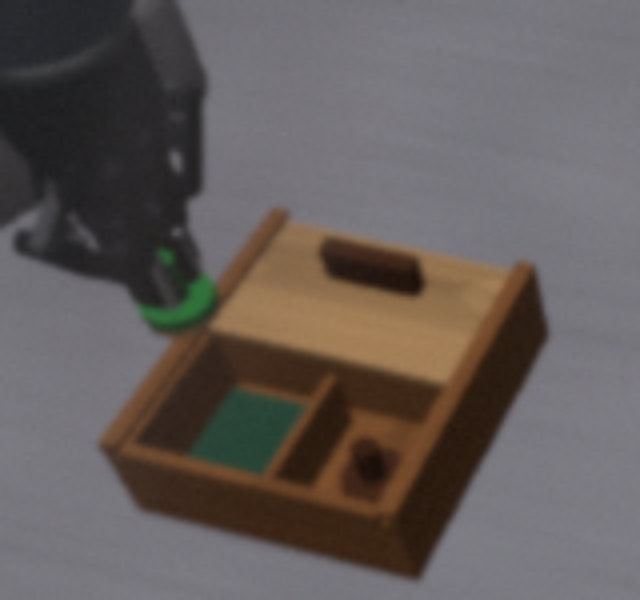

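The stamp is held level above the case. I check the liner's position in this settled view against the TCP.

```bash
python3 - <<'E'
from h import *
s=r.observe(); s7={'tcp_pos':np.array([567.8,-182.9,244.7]),'tcp_rot':np.array([.0204,.9998,.0003,-.0007])}
print(s['tcp_pos'])
print(onz('wrist',[(284,158),(375,158),(285,225),(372.5,226.5)],8,s).round(1).tolist())
print('-x inner corner tri',tri([ray('wrist',(372.5,227),s),ray('scene',(120+(362.5)/5.5-.5,150+337.5/5.5-.5))]))
W=onz('wrist',[(243,155),(542,157)],70,s);print('-y wall outer? corners',W.round(1))
print('foot in view',proj('wrist',[s['tcp_pos']*[1,1,0]+[0,0,8]],s))
E
```

```text
[ 583.18120087 -230.81377723  157.97536308]
[[615.8, -257.2, 8.0], [538.6, -254.2, 8.0], [619.3, -196.5, 8.0], [540.5, -192.0, 8.0]]
-x inner corner tri (array([ 548.49642966, -203.35093938,   29.78286799]), [5.70400549170798, 5.704005491707951])
-y wall outer? corners [[ 635.5 -270.9   70. ]
 [ 433.3 -262.3   70. ]]
foot in view [[323.56567217 186.65986756]]
```

>>> step_arm(plan=[[[-0.001,0,-0.015],[0,0,0],0.01],[[-0.001,0,-0.02],[0,0,0],0.01],[[0,0,-0.02],[0,0,0],0.01],[[0,0,-0.02],[0,0,0],0.01],[[0,0,-0.02],[0,0,0],0.01],[[0,0,-0.015],[0,0,0],0.01],[[0,0,-0.01],[0,0,0],0.01],[[0,0,-0.004],[0,0,0],0.01],[[0,0,0],[0,0,0],0.01],[[0,0,0],[0,0,0],0.01]])

```text
t: 13.35
tcp_pos: [581.9, -232.0, 34.9]
tcp_rot: [0.02, 1.0, -0.0, 0.001]
wrist_force: [0.4, 0.2, 0.3]
grip_width: 15.1
```

>>> step_arm(plan=[[[0,0,-0.001],[0,0,0],0.01],[[0,0,-0.001],[0,0,0],0.01],[[0,0,-0.001],[0,0,0],0.01],[[0,0,-0.001],[0,0,0],0.01],[[0,0,-0.001],[0,0,0],0.01],[[0,0,0],[0,0,0],0.01],[[0,0,0],[0,0,0],0.01],[[0,0,0],[0,0,0],0.01],[[0,0,0],[0,0,0],0.01],[[0,0,0],[0,0,0],0.01]])

```text
t: 14.18
tcp_pos: [581.3, -232.1, 29.0]
tcp_rot: [0.02, 1.0, -0.0, 0.0]
wrist_force: [-0.1, 0.4, -0.4]
grip_width: 15.2
```

```bash
python3 - <<'E'
from h import *
s,im=snap('wrist','w12.png'); print(s['t'],s['tcp_pos'].round(1),s['grip_width'],s['wrist_force'].round(1),s['qvel'].round(3))
E
```

```text
14.1833 [ 581.3 -232.1   29. ] 15.244073961536436 [-0.1  0.4 -0.4] [ 0.001  0.     0.    -0.001  0.001 -0.   ]
```

View pics/w12.png

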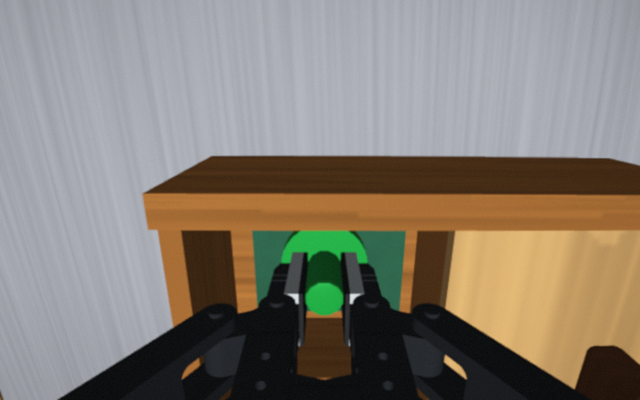

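The stamp is in the pocket over the liner. I lower in 1 mm steps until contact shows in the force.

>>> step_arm(plan=[[[0,0,-0.001],[0,0,0],0.01],[[0,0,0],[0,0,0],0.01],[[0,0,-0.001],[0,0,0],0.01],[[0,0,0],[0,0,0],0.01],[[0,0,0],[0,0,0],0.01],[[0,0,0],[0,0,0],0.01],[[0,0,0],[0,0,0],0.01],[[0,0,0],[0,0,0],0.01],[[0,0,0],[0,0,0],0.01],[[0,0,0],[0,0,0],0.01]])

```text
t: 15.07
tcp_pos: [581.3, -232.1, 27.1]
tcp_rot: [0.02, 1.0, -0.0, 0.0]
wrist_force: [-0.2, -0.4, 1.5]
grip_width: 15.4
```

>>> step_arm(plan=[[[0,0,-0.001],[0,0,0],0.01],[[0,0,0],[0,0,0],0.01],[[0,0,0],[0,0,0],0.01],[[0,0,0],[0,0,0],0.01],[[0,0,0],[0,0,0],0.01],[[0,0,0],[0,0,0],0.01],[[0,0,0],[0,0,0],0.01],[[0,0,0],[0,0,0],0.01],[[0,0,0],[0,0,0],0.01],[[0,0,0],[0,0,0],0.01]])

```text
t: 15.9
tcp_pos: [581.3, -232.1, 27.0]
tcp_rot: [0.02, 1.0, -0.0, 0.0]
wrist_force: [-2.2, 1.3, 7.5]
grip_width: 15.1
```

>>> step_arm(plan=[[[0,0,-0.001],[0,0,0],0.01],[[0,0,0],[0,0,0],0.01],[[0,0,0],[0,0,0],0.01],[[0,0,0],[0,0,0],0.01],[[0,0,0],[0,0,0],0.01],[[0,0,0],[0,0,0],0.01],[[0,0,0],[0,0,0],0.01],[[0,0,0],[0,0,0],0.01],[[0,0,0],[0,0,0],0.01],[[0,0,0],[0,0,0],0.01]])

```text
t: 16.73
tcp_pos: [581.4, -232.2, 27.0]
tcp_rot: [0.02, 1.0, -0.0, 0.0]
wrist_force: [-4.3, 2.7, 11.9]
grip_width: 14.7
```

The force rises while z stays at 27.0, so the stamp is on the liner, as predicted. I relieve the force, open and rise.

>>> step_arm(plan=[[[0,0,0.0015],[0,0,0],0.01],[[0,0,0],[0,0,0],0.016],[[0,0,0],[0,0,0],0.02],[[0,0,0],[0,0,0],0.026],[[0,0,0],[0,0,0],0.034],[[0,0,0],[0,0,0],0.034],[[0,0,0],[0,0,0],0.034],[[0,0,0.01],[0,0,0],0.034],[[0,0,0.015],[0,0,0],0.034],[[0,0,0.02],[0,0,0],0.034]])

```text
t: 17.57
tcp_pos: [580.4, -231.9, 71.3]
tcp_rot: [0.02, 1.0, 0.0, -0.001]
wrist_force: [0.6, 0.7, 0.4]
grip_width: 33.9
```

>>> step_arm(plan=[[[0,0,0.025],[0,0,0],0.05],[[0,0,0.03],[0,0,0],0.05],[[-0.01,0.005,0.03],[0,0,0],0.05],[[-0.02,0.01,0.03],[0,0,0],0.05],[[-0.02,0.01,0.02],[0,0,0],0.05],[[-0.02,0.01,0],[0,0,0],0.05],[[-0.02,0.01,0],[0,0,0],0.05],[[-0.015,0.005,0],[0,0,0],0.05],[[0,0,0],[0,0,0],0.05],[[0,0,0],[0,0,0],0.05]])

```text
t: 18.4
tcp_pos: [476.0, -182.0, 207.8]
tcp_rot: [0.02, 1.0, -0.0, 0.001]
wrist_force: [-0.2, -0.4, -0.7]
grip_width: 49.9
```

```bash
python3 - <<'E'
from h import *
s,im=snap('wrist','w13.png'); print(s['t'],s['tcp_pos'].round(1),s['tcp_rot'].round(4),s['qvel'].round(3))
b=im[:,:,::-1]; m=((np.arange(400)[:,None]>60))
print(onz('wrist',[(320,200)],92,s))
E
```

```text
18.4 [ 476.  -182.   207.8] [ 2.010e-02  9.998e-01 -2.000e-04  1.000e-03] [-0.006  0.037  0.024  0.002  0.006  0.001]
[[ 479.05196224 -180.35472606   92.        ]]
```

View pics/w13.png

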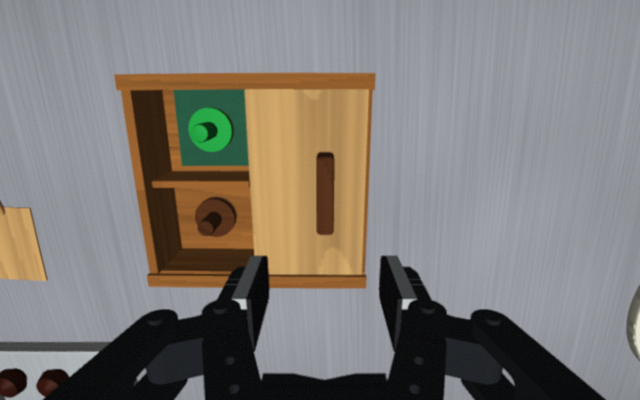

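The green stamp stands upright on the liner at (211,130), and the brown one stands at (215,218). The grip bar is at (325,195), the same place as when I released it, so I pinch there again.

>>> step_arm(plan=[[[0,0,-0.02],[0,0,0],0.045],[[0,0,-0.025],[0,0,0],0.045],[[0,0,-0.025],[0,0,0],0.045],[[0,0,-0.025],[0,0,0],0.045],[[0,0,-0.02],[0,0,0],0.045],[[0,0,-0.015],[0,0,0],0.045],[[0,0,-0.006],[0,0,0],0.045],[[0,0,0],[0,0,0],0.045],[[0,0,0],[0,0,0],0.045],[[0,0,0],[0,0,0],0.03]])

```text
t: 19.28
tcp_pos: [477.4, -182.4, 71.6]
tcp_rot: [0.02, 1.0, -0.0, 0.001]
wrist_force: [-0.4, 0.6, -0.2]
grip_width: 34.2
```

>>> step_arm(plan=[[[0,0,0],[0,0,0],0.02],[[0,0,0],[0,0,0],0.008],[[0,0,0],[0,0,0],0.008],[[0,0,0],[0,0,0],0.008],[[0,0,0],[0,0,0],0.008],[[0,0,0],[0,0,0],0.008],[[0,0,0],[0,0,0],0.008],[[0,0,0],[0,0,0],0.008],[[0,0,0],[0,0,0],0.008],[[0,0,0],[0,0,0],0.008]], force=40)

```text
t: 20.12
tcp_pos: [476.9, -182.2, 71.6]
tcp_rot: [0.02, 1.0, -0.0, 0.001]
wrist_force: [-1.0, 1.7, 6.0]
grip_width: 13.0
```

>>> step_arm(plan=[[[0.005,0,0],[0,0,0],0.008],[[0.009,-0.0005,0],[0,0,0],0.008],[[0.01,-0.0005,0],[0,0,0],0.008],[[0.01,-0.0005,0],[0,0,0],0.008],[[0.01,-0.0005,0],[0,0,0],0.008],[[0.01,-0.0005,0],[0,0,0],0.008],[[0.01,-0.0005,0],[0,0,0],0.008],[[0.01,0,0],[0,0,0],0.008],[[0.008,0,0],[0,0,0],0.008],[[0,0,0],[0,0,0],0.008]])

```text
t: 20.95
tcp_pos: [560.3, -185.8, 71.6]
tcp_rot: [0.02, 1.0, -0.001, 0.001]
wrist_force: [2.2, -1.9, 3.6]
grip_width: 12.9
```

>>> step_arm(plan=[[[0.002,0,0],[0,0,0],0.008],[[0.002,0,0],[0,0,0],0.008],[[0.002,0,0],[0,0,0],0.008],[[0.001,0,0],[0,0,0],0.008],[[0.001,0,0],[0,0,0],0.008],[[0,0,0],[0,0,0],0.008],[[0,0,0],[0,0,0],0.008],[[0,0,0],[0,0,0],0.008],[[0,0,0],[0,0,0],0.008],[[0,0,0],[0,0,0],0.008]])

```text
t: 21.78
tcp_pos: [566.4, -186.0, 71.6]
tcp_rot: [0.02, 1.0, -0.001, 0.001]
wrist_force: [-1.2, -4.0, 5.8]
grip_width: 13.1
```

>>> step_arm(plan=[[[0.001,0,0],[0,0,0],0.008],[[0.001,0,0],[0,0,0],0.008],[[0.001,0,0],[0,0,0],0.008],[[0,0,0],[0,0,0],0.008],[[0,0,0],[0,0,0],0.008],[[0,0,0],[0,0,0],0.008],[[0,0,0],[0,0,0],0.008],[[0,0,0],[0,0,0],0.008],[[0,0,0],[0,0,0],0.008],[[0,0,0],[0,0,0],0.008]])

```text
t: 22.62
tcp_pos: [567.6, -186.1, 71.6]
tcp_rot: [0.02, 1.0, -0.001, -0.001]
wrist_force: [-6.6, -1.3, 9.0]
grip_width: 13.2
```

```bash
python3 - <<'E'
from h import *
s,im=snap('wrist','w14.png'); s=r.observe(); print(s['t'],s['tcp_pos'].round(1),s['wrist_force'].round(1),s['qvel'].round(3))
E
```

```text
22.6667 [ 567.5 -186.1   71.6] [-7.7 -1.9  9. ] [ 0.001  0.    -0.001 -0.    -0.     0.   ]
```

View pics/w14.png

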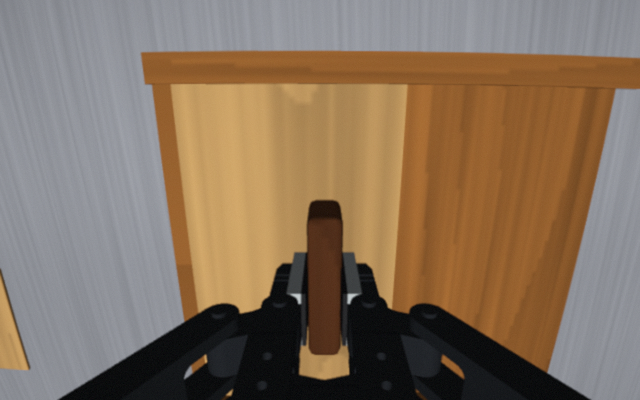

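The cover meets the back wall with no gap (edge at x≈172–185). The travel is 92 mm and the stop pushes back with about 7 N. I release and lift clear.

>>> step_arm(plan=[[[-0.001,0,0],[0,0,0],0.008],[[0,0,0],[0,0,0],0.035],[[0,0,0],[0,0,0],0.035],[[0,0,0],[0,0,0],0.035],[[0,0,0],[0,0,0],0.035],[[0,0,0.015],[0,0,0],0.035],[[0,0,0.025],[0,0,0],0.035],[[0,0,0.03],[0,0,0],0.035],[[0,0,0.03],[0,0,0],0.035],[[0,0,0.03],[0,0,0],0.035]])

```text
t: 23.5
tcp_pos: [568.0, -184.8, 201.6]
tcp_rot: [0.02, 1.0, 0.0, -0.0]
wrist_force: [1.0, -0.3, 0.3]
grip_width: 35.0
```

>>> step_arm(plan=[[[0,0,0.02],[0,0,0],0.035],[[0,0,0],[0,0,0],0.035],[[0,0,0],[0,0,0],0.035],[[0,0,0],[0,0,0],0.035],[[0,0,0],[0,0,0],0.035],[[0,0,0],[0,0,0],0.035],[[0,0,0],[0,0,0],0.035],[[0,0,0],[0,0,0],0.035],[[0,0,0],[0,0,0],0.035],[[0,0,0],[0,0,0],0.035]])

```text
t: 24.33
tcp_pos: [568.2, -185.1, 220.3]
tcp_rot: [0.02, 1.0, 0.0, -0.0]
wrist_force: [0.1, -0.0, -0.0]
grip_width: 35.1
```

```bash
python3 - <<'E'
from h import *
s,im=snap('wrist','w15.png'); print(s['t'],s['tcp_pos'].round(1),s['wrist_force'].round(1),s['qvel'].round(3))
snap('scene','s15.png')
E
```

```text
24.3333 [ 568.2 -185.1  220.3] [ 0.1 -0.  -0. ] [-0.001 -0.001  0.001  0.001 -0.001 -0.002]
```

View pics/w15.png

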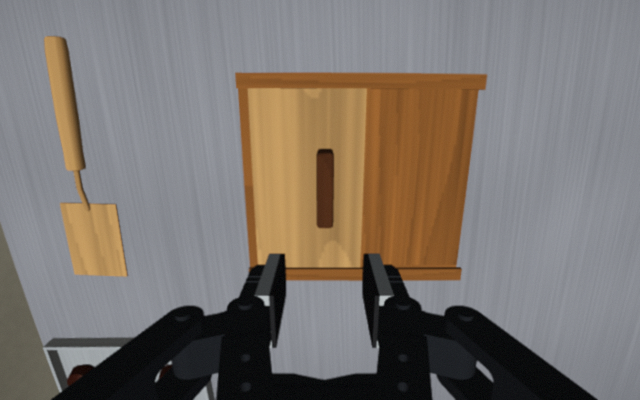

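View pics/s15.png

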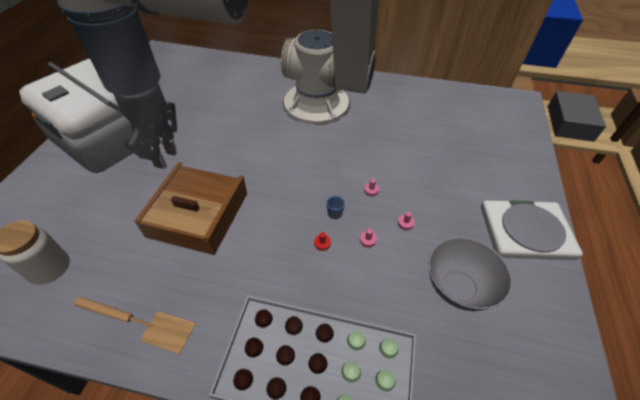

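The cover shows no dark gap at the back wall in either view. The red stamp (322,241), cup (335,207), bowl (468,272) and the pinks are where they started. The gripper is clear and at rest, so I hand in.

```bash
python3 - <<'E'
from workcell import r
print(r.finish_job())
E
```

```text
the job is handed in; nothing more can be done
None
```

The green stamp is in the pocket with the green liner and the cover is shut again. I handed the job in at about 24 s; it reports no verdict.

**What I did**
- I pinched the grip and slid the cover back to its end stop, about 80 mm from where it started, already slightly open.
- I lifted the green stamp by its handle and lowered it until it stood on the liner. The force rose to about 12 N and the height stayed at 27.0 mm, as predicted.
- I let go and slid the cover 92 mm forward until the stop pushed back with about 7 N.

**Last checks**
- **Stamps:** before shutting, the wrist view showed the green stamp upright on the liner and the brown one upright in its own pocket. I could not see either after the cover closed.
- **Cover:** there is no gap at the back wall in the wrist or scene view.
- **Other things:** the red stamp, cup, bowl and pink stamps are at the same places in the scene view as at the start.
- **Arm:** it was clear of everything and at rest, with wrist force about zero.

**What disagreed**
- The liner's centre measured up to 6 mm off the case geometry in x. I aimed between the two, well inside the 35 mm allowed.
- Two-view heights for the liner were poor: 15 mm from one pair and 30 mm from another, against 8 mm stated. I relied on the contact force instead.

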